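Load three relays into the stick magazine

ROBOT

A 6-joint arm with a two-finger parallel gripper is mounted at the origin on a cart in front of the work surface, level with it; the furniture and walls round the work are solid. World frame = base frame: x ahead of the robot, y to its left, z up, the work surface at z = 0. Lengths are in m, angles in rad, forces in N, time in s.
With the tool pointing down it reaches from about 0.225 to 0.875 m from the base axis. Payload 3.4 kg.
Tool frame: the origin (TCP) lies at the very end of the fingers, on their centre line; the grasp point (between the pads) lies 19 mm behind it; z points along the fingers, y is the line along which they close (so a half turn about z gives the same grasp; the last joint's range is limited). The gripper opens to 85 mm and grips with 20 to 120 N. Pads are 22 mm wide; open, the fingers measure 114 mm over their backs; the gripper's body (76 mm by 85 mm) begins 54 mm behind the grasp point. The pads swing forward as they close: fully open they stand 13 mm farther back than shut.
Start: joints at [-1.309, 0.276, 1.505, -0, 1.361, -0.121], TCP at [0.215, -0.533, 0.231] pointing down, gripper open.
Joint ranges: [-2.89, 2.89], [-0.75, 2.08], [0.22, 2.7], [-1.18, 4.32], [0.11, 2.71], [-2.7, 2.7]. Speed limits (rad/s): [2.57, 2.57, 3.14, 3.14, 3.14, 3.14].

INTERFACE

Orientations are given as a unit quaternion [w, x, y, z].
In Python, from rig import get_state, optics, sign_off gives the robot as it stands.
- The arm moves only by the tool send_rows, never from a script. Its argument "increments" is a list of rows, each an object with "gripper": the gripper's target within -1 to 1 (shut at 1, half-way at 0, fully open at -1); "linear": the shift along the world's x, y, z in m, a list of three; "delta_rot": the turn, a rotation vector about the world's x, y, z in rad, a list of three. In form: [{"gripper": gripper, "linear": [dx, dy, dz], "delta_rot": [rx, ry, rz]}, ...]. A call has 1 to 8 rows; each row is the pose to reach, as a shift and turn from the pose commanded when the call began; what a row does not reach only later rows make up. A row lasts 1/10 s, in which the tool goes at most 50 mm and 8.59 degrees, less where a joint would pass 70% of its speed; a pose out of reach is approached as far as the arm can. A call with a gripper value outside its range is refused whole. The fingers move at their own pace and stop on an object; "newtons" is the grip in N (left out, the last holds). Time passes only in rows, so rows that repeat a pose let the fingers close. It gives the time, the measured TCP pose, the force, the opening and the grip force at its end, in the units of the state.
- get_state(): the state, without advancing time (a new reading comes with each control period).
- optics.get_image(name): name is "side" or "top" or "wrist"; returns a dict with "pixels" (480x640x3 uint8, blue, green, red), "K" (3x3 intrinsics, pixels), "rvec" (rotation vector, rad) and "tvec" (3), from world to camera coordinates, as OpenCV has them; the wrist camera has in their place "T_tool_cam" (4x4, takes a point from camera to tool coordinates, whose origin is the TCP and whose axes are the flange's). Camera axes: x right, y down, z forward; pixel columns grow to the right and rows downward; lengths in m; the calibration is good to about 2 mm. A picture is of the moment at which its call begins: read the wrist's pose just before it. There is no depth.
- sign_off(): hands the job in; it is judged then, once.
The state is a dict: "clock": time; "qpos": joint angles; "qd": joint speeds; "effort": joint torques, N m; "position": TCP position; "ee_rot": TCP orientation; "contact_force": force on the tool from outside, world axes, zero at the start; "moment": the same for the moment, N m; "width": finger opening in m; "gripper_force": force on a finger pad.
Only numpy, scipy, OpenCV 4.12 (cv2) and the standard library are available. Lean on these libraries where they do the work, as an engineer would, in place of code of your own. Each camera call takes 0.05 s, during which the arm holds its last target. There are 200 camera calls.

TASK

Load the three grey relays into the magazine tube: lay them one after another in the trough at its mouth, nose (the stepped end) towards the tube, and push each in so that it drives the ones before it deeper. Push the last one until the whole stack is felt to be solid against the closed end and the steel pin there is pushed fully out, but do not force it beyond that. Leave the bottle, the tweezers and the loose circuit board where they are.

Things in the scene. Friction and masses are not known exactly. Their poses are not given: they have to be found in the camera images.
- magazine: aluminium magazine tube lying level, fixed on a dark steel base plate (56 mm wide). Origin on the bench under the middle of the open mouth (black collar); +x runs into the tube, z up. Bore 28 mm wide, 37 mm high, flared at the mouth, floor 20 mm above the bench; collar top 65 mm up. Tube from x = 0 to the closed end (black cap) at x = 185 mm. Parts stay where they are pushed (drag under 3 N).
- trough_mid (a point): middle of the floor of the open-topped loading trough before the mouth, 39 mm in front of the mouth and 20 mm above the bench; axes as the magazine. The trough is 78 mm long, 26 mm wide and level with the bore; its side walls, flared outward at the top, stand 9 mm above its floor, about 38 mm wide over all.
- full_pin (a joint): steel pin, 9 mm thick, sticking out of the closed end. 0 = unpressed, 0.008 m = fully out, hard stop. The front relay of the stack pushes it from inside; takes 4 to 8 N, stays where left. How deep the stack meets it differs by 16 mm each time: at home the third relay's tail stands 4 to 20 mm out of the mouth. Home is felt as a steep rise past 15 N; over 50 N between relays damages them.
- relay_a_center (a point): centre of one of three identical relays, plain grey plastic blocks, body 46 mm long (x) x 24 mm wide (y) x 34 mm high, 60 g, on a 4 mm kraft-board pad; the point is mid-body, 17 mm above the underside. Its x axis points to its nose, z up. Hold it across its width at least 12 mm above its underside so that the fingers clear the trough walls.
- relay_a_nose (a point): tip of the nose of that relay: a black step 16 mm wide, 18 mm high and 6 mm long on the front end, its middle 23 mm above the underside, so that the relay is 52 mm long over all; the point is 29 mm ahead of the body's centre and 6 mm higher. The other end, the tail, is flat.
- relay_b_center (a point): centre of one of three identical relays, plain grey plastic blocks, body 46 mm long (x) x 24 mm wide (y) x 34 mm high, 60 g, on a 4 mm kraft-board pad; the point is mid-body, 17 mm above the underside. Its x axis points to its nose, z up. Hold it across its width at least 12 mm above its underside so that the fingers clear the trough walls.
- relay_b_nose (a point): tip of the nose of that relay: a black step 16 mm wide, 18 mm high and 6 mm long on the front end, its middle 23 mm above the underside, so that the relay is 52 mm long over all; the point is 29 mm ahead of the body's centre and 6 mm higher. The other end, the tail, is flat.
- relay_c_center (a point): centre of one of three identical relays, plain grey plastic blocks, body 46 mm long (x) x 24 mm wide (y) x 34 mm high, 60 g, on a 4 mm kraft-board pad; the point is mid-body, 17 mm above the underside. Its x axis points to its nose, z up. Hold it across its width at least 12 mm above its underside so that the fingers clear the trough walls.
- relay_c_nose (a point): tip of the nose of that relay: a black step 16 mm wide, 18 mm high and 6 mm long on the front end, its middle 23 mm above the underside, so that the relay is 52 mm long over all; the point is 29 mm ahead of the body's centre and 6 mm higher. The other end, the tail, is flat.
- flux_bottle: white dropper bottle with a red cap, 32 mm across, 81 mm high, standing; origin under its centre. To be left alone.
- tweezers: steel tweezers lying flat, 15 x 122 x 9 mm, long along y; origin under the centre. To be left alone.
- circuit_board: amber circuit board with parts on it, 34 x 75 x 16 mm, long along y; origin under its centre. To be left alone.

How it is judged:
By the outcome, as a careful person would: the job done as asked, in the order asked, and still so for the second after the job is handed in, with the robot touching nothing.
It also fails if it takes over 69 s, if anything falls off the work surface, if the arm or the gripper's body presses on something with over 40 N, if the wrist force passes 120 N, or if a joint passes its speed limit or range.

## Working session

There is one attempt and no reset: what is moved stays moved. The work goes in short steps, Python scripts to look and compute and a tool call to move; the robot and the scene stay as the last step left them, time stands still between calls to the robot, and variables do not carry over. Pictures are saved under pics/ and viewed, at most 10 in all, crops included, and the job is handed in when it is done.

Besides the shell and the picture viewer there is one more tool, called after "Request:" in YAML: its name, and indented under it one key for each argument. send_rows: Moves the arm, as the interface text tells. Its arguments: {"type":"object","properties":{"increments":{"type":"array"},"newtons":{"type":"number"}},"required":["increments"]}

```bash
mkdir -p pics
python3 - <<'E'
from rig import get_state, optics
import cv2,pickle
s=get_state();print({k:s[k] for k in('clock','position','ee_rot','width','contact_force')})
for n in('top','side'):
    d=optics.get_image(n);cv2.imwrite(f'pics/{n}0.png',d['pixels']);pickle.dump(d,open(f'{n}0.pkl','wb'));print(d['K'].tolist() if hasattr(d['K'],'tolist') else d['K'],d['rvec'],d['tvec'])
E
```

```text
{'clock': 0.0, 'position': array([ 0.21463174, -0.53286151,  0.23044328]), 'ee_rot': array([-9.21777158e-04,  9.81737656e-01,  1.90237541e-01, -6.16044138e-05]), 'width': 0.08521141117472561, 'contact_force': array([ 0.09534602, -0.14900141,  1.02300594])}
[[542.2874725592119, 0.0, 314.84767311384974], [0.0, 542.2874725592119, 250.84990097985536], [0.0, 0.0, 1.0]] [ 2.14368467 -2.17532965  0.11068281] [-0.26449815  0.52187299  1.08946799]
[[592.707334712988, 0.0, 329.9974327168173], [0.0, 592.707334712988, 237.7698753613412], [0.0, 0.0, 1.0]] [ 0.34171633 -2.71475071  1.2801759 ] [0.44914567 0.28414805 0.77189796]
```

View pics/top0.png

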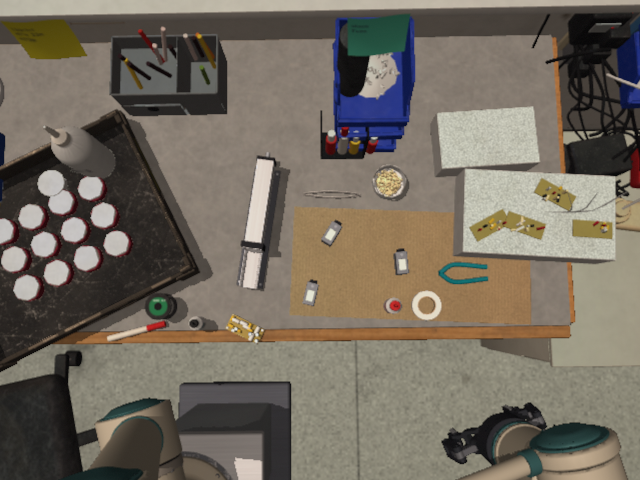

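View pics/side0.png

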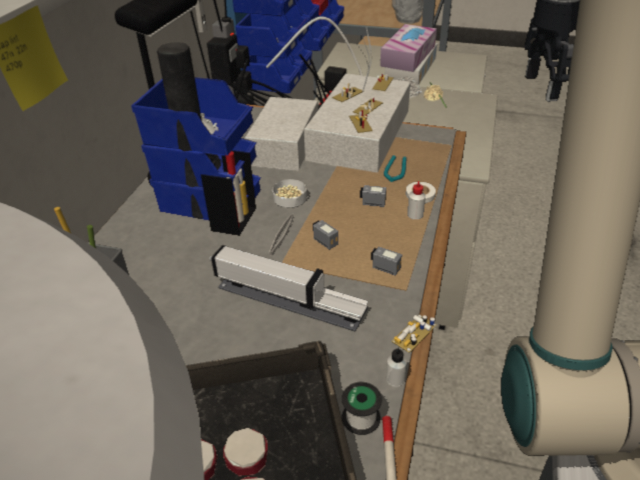

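The top view shows the tube from about (268,158) to (250,285), with the trough at the lower end. The relays are near (331,233), (401,262) and (311,293). I'll enlarge both views.

Run:
```python
import cv2
t=cv2.imread('pics/top0.png');s=cv2.imread('pics/side0.png')
cv2.imwrite('pics/tc.png',cv2.resize(t[145:305,225:425],None,fx=3.75,fy=3.75,interpolation=cv2.INTER_CUBIC)[:, :])
cv2.imwrite('pics/sc.png',cv2.resize(s[170:340,205:405],None,fx=3.5,fy=3.5,interpolation=cv2.INTER_CUBIC))
```

```text
(no output)
```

View pics/tc.png

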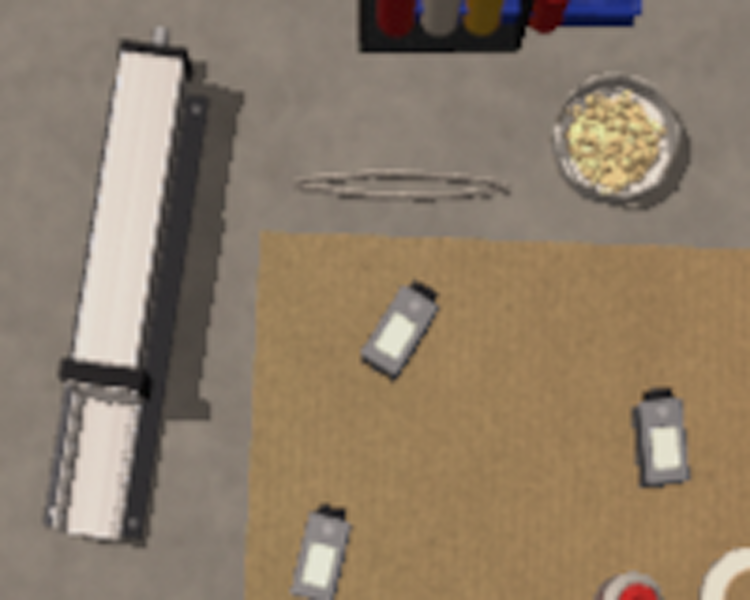

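View pics/sc.png

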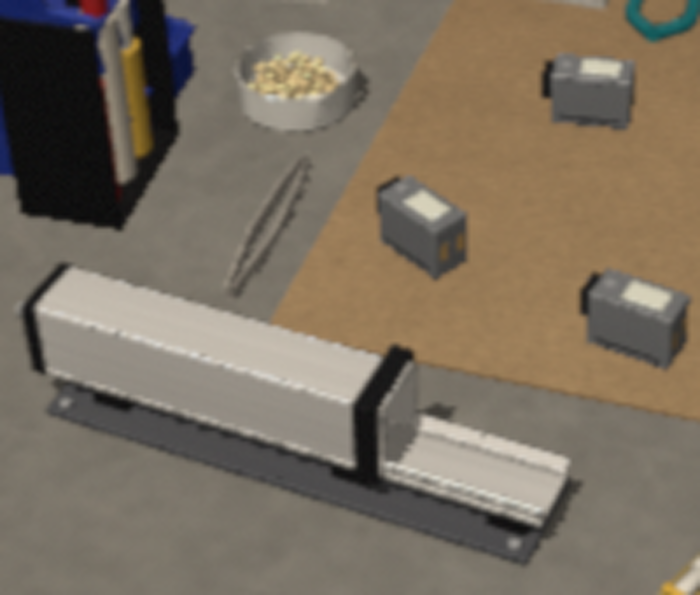

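The crops show all three relays upright with their noses pointing mostly away from the robot. I'll fit the relays by silhouette and the magazine by keypoints, using both views.

```bash
cat > fit.py <<'E'
import numpy as np,cv2,pickle
from scipy.optimize import minimize,least_squares
V={n:pickle.load(open(f'{n}0.pkl','rb')) for n in('top','side')}
def proj(n,P): 
    d=V[n];return cv2.projectPoints(np.float64(P),np.float64(d['rvec']),np.float64(d['tvec']),np.float64(d['K']),None)[0][:,0]
def place(p,L,z0=0):
    c,s=np.cos(p[2]),np.sin(p[2]);L=np.array(L,float)
    return np.c_[p[0]+c*L[:,0]-s*L[:,1],p[1]+s*L[:,0]+c*L[:,1],L[:,2]+z0]
def box(a,b,w,z0,z1): return [(x,y,z) for x in(a,b) for y in(-w/2,w/2) for z in(z0,z1)]
def ray(n,uv,z):
    d=V[n];R=cv2.Rodrigues(np.float64(d['rvec']))[0];C=-R.T@np.ravel(d['tvec']);r=R.T@np.linalg.inv(d['K'])@[uv[0],uv[1],1]
    return C+r*(z-C[2])/r[2]
E
cat > m.py <<'E'
from fit import *
S=4
def mask(n,c,r=34):
    im=V[n]['pixels'];u,v=int(c[0]),int(c[1]);p=cv2.cvtColor(im[v-r:v+r,u-r:u+r],cv2.COLOR_BGR2HSV)
    m=((p[...,1]<75)|(p[...,2]<55)).astype(np.uint8)
    k,l,st,ce=cv2.connectedComponentsWithStats(m)
    m=(l==l[r,r]).astype(np.uint8) if l[r,r] else m
    return cv2.resize(m*255,None,fx=S,fy=S,interpolation=cv2.INTER_LINEAR)>127,(u-r,v-r)
for nm,t,s in(('A',(331,233),(326,234)),('B',(401,262),(373,197)),('C',(311,293),(386,261))):
    M={'top':mask('top',t,22),'side':mask('side',s,26)}
    def cost(p,det=False):
        o=[]
        for n in M:
            m,off=M[n];im=np.zeros(m.shape,np.uint8)
            for b in(box(-.023,.023,.024,0,.034),box(.02,.029,.016,.014,.032)):
                q=(proj(n,place(p,b,.004))-off+.5)*S-.5
                cv2.fillConvexPoly(im,cv2.convexHull(np.round(q*16).astype(np.int32)),1,shift=4)
            i=im>0;o.append(1-(i&m).sum()/(i|m).sum())
        return o if det else sum(o)
    x0=ray('top',t,.03);best=min((minimize(cost,[x0[0],x0[1],a],method='Nelder-Mead',options=dict(initial_simplex=[[x0[0],x0[1],a],[x0[0]+.01,x0[1],a],[x0[0],x0[1]+.01,a],[x0[0],x0[1],a+.2]],xatol=1e-4)) for a in(-.6,-.2,.2)),key=lambda r:r.fun)
    print(nm,best.x.round(4),np.round(cost(best.x,1),3),[int(M[n][0].sum()/16) for n in M])
T=lambda x,y:(225+(x+.5)/3.75-.5,145+(y+.5)/3.75-.5); D=lambda x,y:(205+(x+.5)/3.5-.5,170+(y+.5)/3.5-.5)
kp=[('top',T(45,528),(-.078,.019,.029)),('top',T(122,540),(-.078,-.019,.029)),('top',T(105,386),(0,0,.065)),('top',T(155,46),(.185,0,.064)),('side',D(397,373),(0,0,.065)),('side',D(556,490),(-.078,0,.029))]
f=lambda p:np.ravel([proj(n,place(p,[L]))[0]-uv for n,uv,L in kp])
r=least_squares(f,[.4,.1,0]);print('mag',r.x.round(4),r.fun.round(1),'trough',place(r.x,[(-.039,0,.02)]))
E
python3 m.py
```

```text
A [ 0.5547 -0.3063 -0.6013] [0.119 0.184] [293, 493]
B [ 0.4908 -0.4502  0.1238] [0.151 0.111] [311, 476]
C [ 0.4307 -0.2614 -0.2552] [0.086 0.155] [288, 615]
mag [ 0.5222 -0.1463 -0.1669] [ 1.7  0.3 -0.5 -0.1 -1.1  0.   0.7  1.5 -0.4  2.  -0.9 -1.5] trough [[ 0.48377384 -0.13982014  0.02      ]]
```

Request:
send_rows:
  increments:
    - {"gripper": -1,"linear": [0.03,0.04,0],"delta_rot": [0,0,-0.07]}
    - {"gripper": -1,"linear": [0.06,0.08,0],"delta_rot": [0,0,-0.14]}
    - {"gripper": -1,"linear": [0.09,0.12,0.0],"delta_rot": [0,0,-0.21]}
    - {"gripper": -1,"linear": [0.12,0.16,0.0],"delta_rot": [0,0,-0.29]}
    - {"gripper": -1,"linear": [0.15,0.2,0.0],"delta_rot": [0,0,-0.37]}
    - {"gripper": -1,"linear": [0.18,0.24,0.0],"delta_rot": [0,0,-0.45]}
    - {"gripper": -1,"linear": [0.21,0.28,0.0],"delta_rot": [0,0,-0.52]}
    - {"gripper": -1,"linear": [0.235,0.32,0.0],"delta_rot": [0,0,-0.58]}
  newtons: 40

```text
clock: 0.9
position: [0.4509, -0.2115, 0.2311]
ee_rot: [-0.0, 0.995, -0.1, 0.0]
contact_force: [-0.3, -0.1, 0.1]
width: 0.0855
gripper_force: 0.0
```

```bash
cat > wr.py <<'E'
import sys,cv2,pickle,numpy as np
from rig import get_state,optics
from scipy.spatial.transform import Rotation as Ro
def grab(tag):
    s=get_state();d=optics.get_image('wrist')
    q=s['ee_rot'];Tw=np.eye(4);Tw[:3,:3]=Ro.from_quat([q[1],q[2],q[3],q[0]]).as_matrix();Tw[:3,3]=s['position']
    W=np.linalg.inv(Tw@d['T_tool_cam']);d['rvec']=cv2.Rodrigues(W[:3,:3])[0];d['tvec']=W[:3,3]
    cv2.imwrite(f'pics/{tag}.png',d['pixels']);pickle.dump(d,open(f'{tag}0.pkl','wb'))
    print(s['clock'],s['position'].round(4),s['ee_rot'].round(4),s['contact_force'].round(1),'cam',np.linalg.inv(W)[:3,3].round(3));return d
if __name__=='__main__': print(grab(sys.argv[1])['K'][0])
E
python3 wr.py w1
```

```text
0.9 [ 0.4509 -0.2115  0.2311] [-0.00e+00  9.95e-01 -9.97e-02  1.00e-04] [-0.3 -0.1  0.1] cam [ 0.534 -0.229  0.375]
[401.97373245   0.         320.01215914]
```

View pics/w1.png

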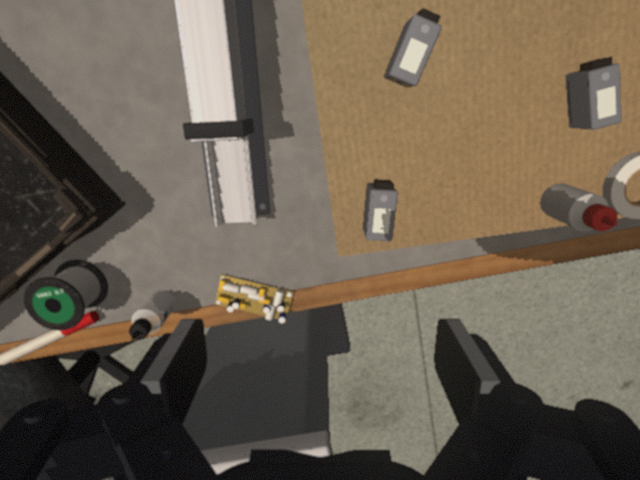

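w1 shows everything: the collar at about (184–252,121–138), the trough end at about (215–256,223), and the relays at (414,48), (597,95) and (380,210). I'll zoom on the trough.

```bash
python3 - <<'E'
import cv2
t=cv2.imread('pics/w1.png')
cv2.imwrite('pics/w1c.png',cv2.resize(t[0:240,150:310],None,fx=2.5*1.0,fy=2.5,interpolation=cv2.INTER_CUBIC))
E
sed -e "s/('top','side')/('top','side','w1')/" -i fit.py
sed -e "s/((331,233),(326,234))/X/; s/('A',(331,233),(326,234))/('A',(331,233),(326,234),(414,52))/; s/('B',(401,262),(373,197))/('B',(401,262),(373,197),(597,95))/; s/('C',(311,293),(386,261))/('C',(311,293),(386,261),(380,212))/; s/for nm,t,s in/for nm,t,s,w in/; s/'side':mask('side',s,26)}/'side':mask('side',s,26),'w1':mask('w1',w,42)}/" m.py >m2.py; python3 m2.py
```

```text
A [ 0.5555 -0.3069 -0.5857] [0.124 0.186 0.097] [293, 493, 2483]
B [ 0.4915 -0.4502  0.0976] [0.149 0.117 0.101] [311, 476, 3317]
C [ 0.431  -0.2616 -0.2474] [0.088 0.155 0.097] [288, 615, 1760]
mag [ 0.5222 -0.1463 -0.1669] [ 1.7  0.3 -0.5 -0.1 -1.1  0.   0.7  1.5 -0.4  2.  -0.9 -1.5] trough [[ 0.48377384 -0.13982014  0.02      ]]
```

View pics/w1c.png

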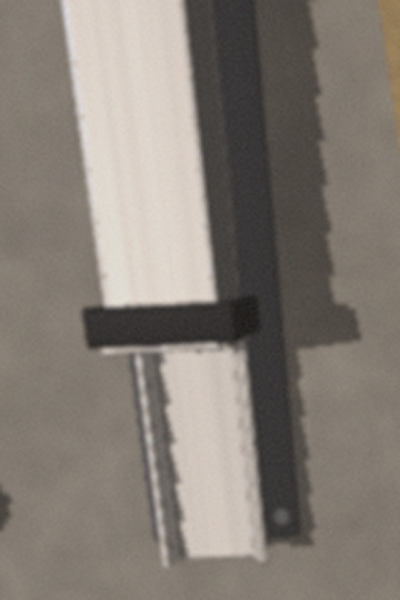

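```bash
cat > m3.py <<'E'
from fit import *
W=lambda x,y:(150+(x+.5)/2.5-.5,(y+.5)/2.5-.5)
T=lambda x,y:(225+(x+.5)/3.75-.5,145+(y+.5)/3.75-.5); D=lambda x,y:(205+(x+.5)/3.5-.5,170+(y+.5)/3.5-.5)
c=ray('w1',W(162,344),.065);t=ray('w1',W(215,561),.029);a=ray('w1',W(122.5,0),.062);b=ray('w1',W(160,304),.062)
y=lambda p,q:np.arctan2(p[1]-q[1],p[0]-q[0])
print('w1',c,t,'len',np.hypot(*(c-t)[:2]),'yaw c-t',y(c,t),'tube',y(a,b),'left',y(ray('w1',W(62,0),.062),ray('w1',W(105,305),.062)),'right',y(ray('w1',W(183,0),.062),ray('w1',W(215,303),.062)))
l,r=ray('w1',W(165,565),.029),ray('w1',W(265,558),.029);print('width',np.hypot(*(l-r)[:2]))
c2=ray('top',T(105,386),.065);t2=ray('top',T(83,534),.029);e=ray('top',T(155,46),.064);print('top',c2,t2,e,y(c2,t2),y(e,c2),np.hypot(*(e-c2)[:2]))
print('side',ray('side',D(397,373),.065),ray('side',D(556,490),.029))
E
python3 m3.py
```

```text
w1 [ 0.52553663 -0.14609218  0.065     ] [ 0.44789146 -0.13375529  0.029     ] len 0.07861914503197925 yaw c-t -0.1575708792251304 tube -0.1579485586727288 left -0.15727285010123918 right -0.15875661984629552
width 0.03618778851215734
top [ 0.52224827 -0.14841671  0.065     ] [ 0.44546136 -0.13183197  0.029     ] [ 0.70771583 -0.17569084  0.064     ] -0.21271650959396457 -0.14600954307637265 0.18746224734396497
side [ 0.52286195 -0.15099019  0.065     ] [ 0.44320984 -0.13050101  0.029     ]
```

Request:
send_rows:
  increments:
    - {"gripper": -1,"linear": [-0.0286,-0.035,-0.02],"delta_rot": [0,0,-0.047]}
    - {"gripper": -1,"linear": [-0.0286,-0.048,-0.065],"delta_rot": [0,0,-0.047]}
    - {"gripper": -1,"linear": [-0.0286,-0.048,-0.11],"delta_rot": [0,0,-0.047]}
    - {"gripper": -1,"linear": [-0.0286,-0.048,-0.155],"delta_rot": [0,0,-0.047]}
    - {"gripper": -1,"linear": [-0.0286,-0.048,-0.19],"delta_rot": [0,0,-0.047]}
    - {"gripper": -1,"linear": [-0.0286,-0.048,-0.214],"delta_rot": [0,0,-0.047]}
    - {"gripper": 1,"linear": [-0.0286,-0.048,-0.214],"delta_rot": [0,0,-0.047]}
    - {"gripper": 1,"linear": [-0.0286,-0.048,-0.214],"delta_rot": [0,0,-0.047]}
  newtons: 40

```text
clock: 1.75
position: [0.4211, -0.2616, 0.0174]
ee_rot: [-0.0, 0.993, -0.122, -0.0]
contact_force: [-0.2, -0.0, 0.6]
width: 0.0589
gripper_force: 0.0
```

Request:
send_rows:
  increments:
    - {"gripper": 1,"linear": [0,0,0],"delta_rot": [0,0,0]}
    - {"gripper": 1,"linear": [0,0,0],"delta_rot": [0,0,0]}
    - {"gripper": 1,"linear": [0,0,0],"delta_rot": [0,0,0]}
    - {"gripper": 1,"linear": [0,0,0],"delta_rot": [0,0,0]}

```text
clock: 2.15
position: [0.4222, -0.2622, 0.019]
ee_rot: [0.001, 0.993, -0.122, 0.001]
contact_force: [0.0, 0.8, 6.3]
width: 0.0231
gripper_force: 40.6
```

```bash
python3 wr.py w2
python3 - <<'E'
from fit import *
print('bottle',ray('top',(393.5,305.5),.08), ray('w1',(600,218),.08))
E
```

```text
2.15 [ 0.4222 -0.2622  0.019 ] [ 0.001   0.9926 -0.1218  0.0015] [0.  0.8 6.3] cam [ 0.504 -0.283  0.163]
[401.97373245   0.         320.01215914]
bottle [ 0.4031605  -0.42353343  0.08      ] [ 0.40979125 -0.42077855  0.08      ]
```

View pics/w2.png

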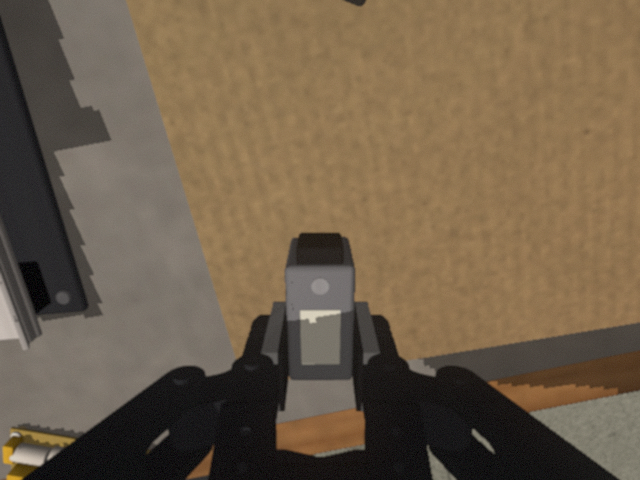

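```bash
sed -i "s/,'w1')/,'w1','w2')/" fit.py
python3 - <<'E'
from fit import *
yaw=2*np.arctan2(-.1218,.9926);c,s=np.cos(yaw),np.sin(yaw);o=np.array([.4222,-.2622])
for uv in((320.5,266),(321,378.5)):
    p=ray('w2',uv,.038)[:2]-o;print(yaw,'along',c*p[0]+s*p[1],'left',-s*p[0]+c*p[1])
# base plate + trough features seen in w2
for nm,uv in(('left wall end?',(30,347)),('plate corner',(87,306))):print(nm,ray('w2',uv,.029),ray('w2',uv,.005))
E
```

```text
-0.24419532407554212 along 0.03251303948783895 left -0.0003203970610603868
-0.24419532407554212 along -0.01265271438432244 left -0.0004600173192309399
left wall end? [ 0.44466829 -0.15229795  0.029     ] [ 0.43412011 -0.12901345  0.005     ]
plate corner [ 0.4556843  -0.18115235  0.029     ] [ 0.44710515 -0.16302536  0.005     ]
```

The grasp is good: the relay's centre is 10 mm ahead of the TCP and it sits laterally centred. Lifting it over the trough.

Request:
send_rows:
  increments:
    - {"gripper": 1,"linear": [0,0,0.03],"delta_rot": [0,0,0]}
    - {"gripper": 1,"linear": [0,0.01,0.06],"delta_rot": [0,0,0.02]}
    - {"gripper": 1,"linear": [0.015,0.045,0.07],"delta_rot": [0,0,0.05]}
    - {"gripper": 1,"linear": [0.03,0.085,0.07],"delta_rot": [0,0,0.086]}
    - {"gripper": 1,"linear": [0.042,0.115,0.07],"delta_rot": [0,0,0.086]}
    - {"gripper": 1,"linear": [0.0445,0.124,0.06],"delta_rot": [0,0,0.086]}
    - {"gripper": 1,"linear": [0.0445,0.124,0.06],"delta_rot": [0,0,0.086]}
    - {"gripper": 1,"linear": [0.0445,0.124,0.06],"delta_rot": [0,0,0.086]}

```text
clock: 3.0
position: [0.4651, -0.1379, 0.077]
ee_rot: [0.0, 0.997, -0.079, -0.001]
contact_force: [-0.0, -0.1, -0.3]
width: 0.0231
gripper_force: 39.8
```

```bash
python3 wr.py w3
```

```text
3.0 [ 0.4651 -0.1379  0.077 ] [ 3.000e-04  9.969e-01 -7.870e-02 -5.000e-04] [-0.  -0.1 -0.3] cam [ 0.549 -0.151  0.221]
[401.97373245   0.         320.01215914]
```

View pics/w3.png

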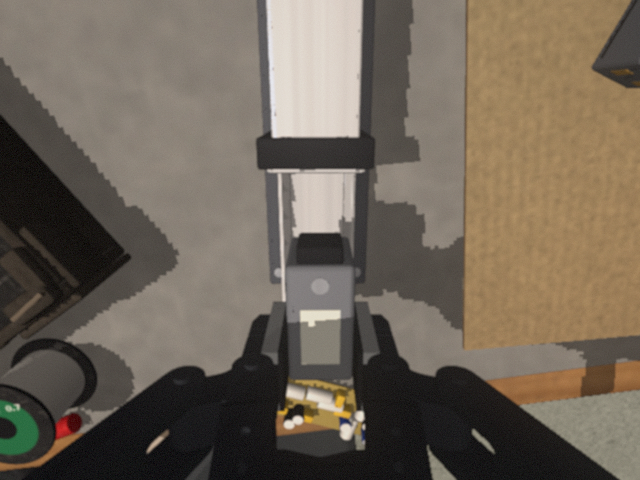

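```bash
sed -i "s/,'w2')/,'w2','w3')/" fit.py
python3 - <<'E'
from fit import *
yaw=2*np.arctan2(-.0787,.9969);c,s=np.cos(yaw),np.sin(yaw);o=np.array([.4651,-.1379]);print(yaw)
for nm,uv,z in(('collar',(316,170),.065),('tubefar',(314,0),.062),('tubenear',(317.5,135),.062),('screws',(319,272),.006)):
    P=ray('w3',uv,z);p=P[:2]-o;print(nm,P.round(4),'along',round(c*p[0]+s*p[1],4),'left',round(-s*p[0]+c*p[1],4))
E
```

```text
-0.15756267515458353
collar [ 0.5244 -0.1461  0.065 ] along 0.0599 left 0.0012
tubefar [ 0.5822 -0.1548  0.062 ] along 0.1183 left 0.0017
tubenear [ 0.5371 -0.1487  0.062 ] along 0.0728 left 0.0006
screws [ 0.4567 -0.1362  0.006 ] along -0.0086 left 0.0003
```

Request:
send_rows:
  increments:
    - {"gripper": 1,"linear": [0,0.001,-0.015],"delta_rot": [0,0,0]}
    - {"gripper": 1,"linear": [0,0.001,-0.03],"delta_rot": [0,0,0]}
    - {"gripper": 1,"linear": [0,0.001,-0.038],"delta_rot": [0,0,0]}
    - {"gripper": 1,"linear": [0,0.001,-0.041],"delta_rot": [0,0,0]}
    - {"gripper": 1,"linear": [0,0.001,-0.041],"delta_rot": [0,0,0]}

```text
clock: 3.55
position: [0.4655, -0.137, 0.0361]
ee_rot: [0.0, 0.997, -0.08, -0.0]
contact_force: [0.0, -0.1, 0.1]
width: 0.0234
gripper_force: 39.8
```

Request:
send_rows:
  increments:
    - {"gripper": 1,"linear": [0.0074,-0.0012,-0.0005],"delta_rot": [0,0,0]}
    - {"gripper": 1,"linear": [0.0148,-0.0024,-0.0005],"delta_rot": [0,0,0]}
    - {"gripper": 1,"linear": [0.0222,-0.0035,-0.0005],"delta_rot": [0,0,0]}
    - {"gripper": 1,"linear": [0.0296,-0.0047,-0.0005],"delta_rot": [0,0,0]}
    - {"gripper": 1,"linear": [0.037,-0.0059,-0.0005],"delta_rot": [0,0,0]}
    - {"gripper": 1,"linear": [0.0444,-0.0071,-0.0005],"delta_rot": [0,0,0]}
    - {"gripper": 1,"linear": [0.0444,-0.0071,-0.0005],"delta_rot": [0,0,0]}

```text
clock: 4.25
position: [0.5106, -0.1435, 0.0356]
ee_rot: [-0.0, 0.997, -0.079, -0.0]
contact_force: [-0.6, -0.4, -0.5]
width: 0.0228
gripper_force: 39.8
```

Request:
send_rows:
  increments:
    - {"gripper": -1,"linear": [0,0,0],"delta_rot": [0,0,0]}
    - {"gripper": -1,"linear": [0,0,0],"delta_rot": [0,0,0]}
    - {"gripper": -1,"linear": [0,0,0],"delta_rot": [0,0,0]}
    - {"gripper": -1,"linear": [0,0,0.03],"delta_rot": [0,0,0]}
    - {"gripper": -1,"linear": [0,0,0.07],"delta_rot": [0,0,0]}
    - {"gripper": -1,"linear": [0.008,-0.035,0.09],"delta_rot": [0,0,-0.1]}
    - {"gripper": -1,"linear": [0.018,-0.08,0.09],"delta_rot": [0,0,-0.22]}
    - {"gripper": -1,"linear": [0.028,-0.125,0.09],"delta_rot": [0,0,-0.34]}

```text
clock: 5.05
position: [0.5389, -0.2698, 0.1276]
ee_rot: [0.0, 0.969, -0.248, 0.002]
contact_force: [0.1, 0.6, -0.6]
width: 0.0853
gripper_force: 0.0
```

Request:
send_rows:
  increments:
    - {"gripper": -1,"linear": [0.0086,-0.033,0],"delta_rot": [0,0,-0.088]}
    - {"gripper": -1,"linear": [0.0086,-0.033,0],"delta_rot": [0,0,-0.088]}
    - {"gripper": -1,"linear": [0.0086,-0.033,0],"delta_rot": [0,0,-0.088]}

```text
clock: 5.35
position: [0.5462, -0.3018, 0.1254]
ee_rot: [-0.0, 0.957, -0.289, -0.001]
contact_force: [-0.0, -0.2, -0.6]
width: 0.0854
gripper_force: 0.0
```

```bash
python3 wr.py w4
```

```text
5.35 [ 0.5462 -0.3018  0.1254] [-4.000e-04  9.572e-01 -2.893e-01 -6.000e-04] [-0.  -0.2 -0.6] cam [ 0.617 -0.349  0.269]
[401.97373245   0.         320.01215914]
```

View pics/w4.png

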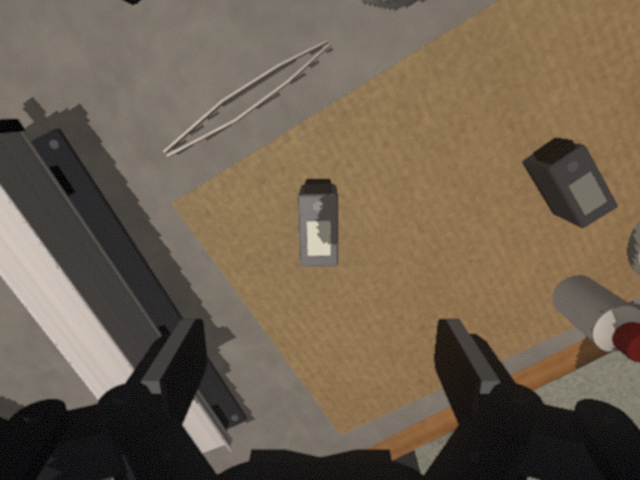

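Request:
send_rows:
  increments:
    - {"gripper": -1,"linear": [0.0005,0,-0.045],"delta_rot": [0,0,0]}
    - {"gripper": -1,"linear": [0.0005,0,-0.085],"delta_rot": [0,0,0]}
    - {"gripper": -1,"linear": [0.0005,0,-0.108],"delta_rot": [0,0,0]}
    - {"gripper": 1,"linear": [0.0005,0,-0.108],"delta_rot": [0,0,0]}
    - {"gripper": 1,"linear": [0.0005,0,-0.108],"delta_rot": [0,0,0]}
    - {"gripper": 1,"linear": [0.0005,0,-0.108],"delta_rot": [0,0,0]}
    - {"gripper": 1,"linear": [0.0005,0,-0.108],"delta_rot": [0,0,0]}
    - {"gripper": 1,"linear": [0.0005,0,-0.108],"delta_rot": [0,0,0]}

```text
clock: 6.2
position: [0.5484, -0.3022, 0.0199]
ee_rot: [0.001, 0.957, -0.289, 0.002]
contact_force: [-0.1, 1.3, 5.0]
width: 0.0231
gripper_force: 40.8
```

Request:
send_rows:
  increments:
    - {"gripper": 1,"linear": [0,0,0],"delta_rot": [0,0,0]}
    - {"gripper": 1,"linear": [0,0,0],"delta_rot": [0,0,0]}

```text
clock: 6.4
position: [0.5484, -0.3021, 0.0199]
ee_rot: [0.0, 0.957, -0.289, 0.002]
contact_force: [0.8, 1.1, 5.7]
width: 0.0227
gripper_force: 40.9
```

```bash
python3 wr.py w5
cat > edge.py <<'E'
# vertical intensity gradient along relay columns -> body front/tail edges, along the tool axis from the TCP
import sys; from wr import *
def edges(tag,o,q,top):
    d=pickle.load(open(f'{tag}0.pkl','rb'));im=cv2.cvtColor(d['pixels'],cv2.COLOR_BGR2GRAY).astype(float)
    g=np.diff(im[:,304:312].mean(1));idx=[int(i) for i in np.argsort(-abs(g)) if 220<i<420][:12]
    yaw=2*np.arctan2(q[2],q[1]);R=cv2.Rodrigues(d['rvec'])[0];C=-R.T@np.ravel(d['tvec'])
    for i in sorted(idx):
        r=R.T@np.linalg.inv(d['K'])@[308,i+.5,1];p=C+r*(top-C[2])/r[2]
        print(i,round(g[i]),round(float((p[:2]-o)@[np.cos(yaw),np.sin(yaw)]),4))
E
python3 - <<'E'
from edge import *
s=get_state();edges('w5',s['position'][:2],s['ee_rot'],.038)
E
```

```text
6.4 [ 0.5484 -0.3021  0.0199] [ 5.000e-04  9.574e-01 -2.889e-01  1.800e-03] [0.8 1.1 5.7] cam [ 0.618 -0.348  0.164]
[401.97373245   0.         320.01215914]
232 -24 0.044
233 -36 0.0436
234 -25 0.0433
265 13 0.0323
266 14 0.0319
304 -13 0.0175
305 -14 0.0171
309 22 0.0156
310 16 0.0152
363 -17 -0.0068
364 -19 -0.0072
372 12 -0.0107
```

Request:
send_rows:
  increments:
    - {"gripper": 1,"linear": [0,0,0.04],"delta_rot": [0,0,0]}
    - {"gripper": 1,"linear": [-0.01,0.015,0.075],"delta_rot": [0,0,0.08]}
    - {"gripper": 1,"linear": [-0.03,0.05,0.08],"delta_rot": [0,0,0.18]}
    - {"gripper": 1,"linear": [-0.05,0.09,0.08],"delta_rot": [0,0,0.3]}
    - {"gripper": 1,"linear": [-0.072,0.13,0.08],"delta_rot": [0,0,0.4]}
    - {"gripper": 1,"linear": [-0.0923,0.16,0.07],"delta_rot": [0,0,0.428]}
    - {"gripper": 1,"linear": [-0.0923,0.1666,0.055],"delta_rot": [0,0,0.428]}
    - {"gripper": 1,"linear": [-0.0923,0.1666,0.05],"delta_rot": [0,0,0.428]}

```text
clock: 7.25
position: [0.4534, -0.1333, 0.0675]
ee_rot: [-0.0, 0.997, -0.078, -0.001]
contact_force: [0.4, -1.0, 0.3]
width: 0.023
gripper_force: 40.0
```

Request:
send_rows:
  increments:
    - {"gripper": 1,"linear": [0,0,0],"delta_rot": [0,0,0]}
    - {"gripper": 1,"linear": [0,0,0],"delta_rot": [0,0,0]}

```text
clock: 7.45
position: [0.4561, -0.1361, 0.0683]
ee_rot: [0.0, 0.997, -0.079, 0.001]
contact_force: [0.7, 0.3, -0.5]
width: 0.0233
gripper_force: 40.0
```

```bash
python3 wr.py w6
```

```text
7.45 [ 0.4561 -0.1361  0.0683] [ 5.000e-04  9.968e-01 -7.930e-02  8.000e-04] [ 0.7  0.3 -0.5] cam [ 0.539 -0.15   0.213]
[401.97373245   0.         320.01215914]
```

View pics/w6.png

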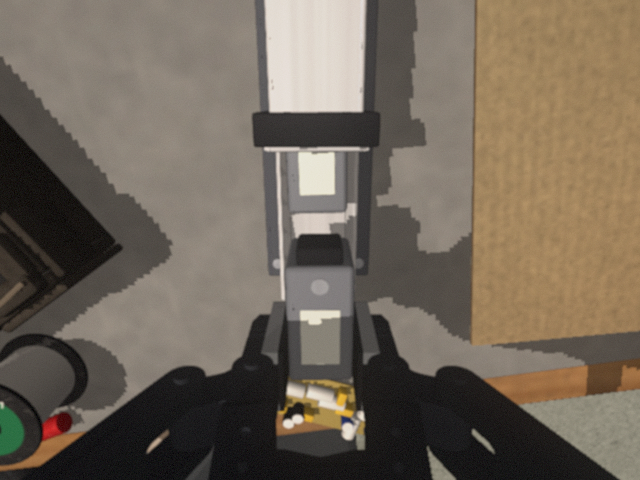

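Request:
send_rows:
  increments:
    - {"gripper": 1,"linear": [-0.002,0.001,-0.01],"delta_rot": [0,0,0]}
    - {"gripper": 1,"linear": [-0.002,0.001,-0.02],"delta_rot": [0,0,0]}
    - {"gripper": 1,"linear": [-0.002,0.001,-0.027],"delta_rot": [0,0,0]}
    - {"gripper": 1,"linear": [-0.002,0.001,-0.031],"delta_rot": [0,0,0]}
    - {"gripper": 1,"linear": [-0.002,0.001,-0.031],"delta_rot": [0,0,0]}

```text
clock: 8.0
position: [0.4526, -0.1339, 0.0362]
ee_rot: [-0.0, 0.997, -0.079, -0.001]
contact_force: [-0.4, -0.0, -0.1]
width: 0.0231
gripper_force: 40.0
```

Request:
send_rows:
  increments:
    - {"gripper": 1,"linear": [0.007,-0.0017,0.0003],"delta_rot": [0,0,0]}
    - {"gripper": 1,"linear": [0.0145,-0.0031,0.0003],"delta_rot": [0,0,0]}
    - {"gripper": 1,"linear": [0.022,-0.0043,0.0003],"delta_rot": [0,0,0]}
    - {"gripper": 1,"linear": [0.03,-0.0055,0.0003],"delta_rot": [0,0,0]}
    - {"gripper": 1,"linear": [0.038,-0.0067,0.0003],"delta_rot": [0,0,0]}
    - {"gripper": 1,"linear": [0.0475,-0.0082,0.0003],"delta_rot": [0,0,0]}
    - {"gripper": 1,"linear": [0.0573,-0.0097,0.0003],"delta_rot": [0,0,0]}
    - {"gripper": 1,"linear": [0.0573,-0.0097,0.0003],"delta_rot": [0,0,0]}

```text
clock: 8.8
position: [0.5108, -0.1437, 0.0369]
ee_rot: [-0.0, 0.997, -0.079, -0.0]
contact_force: [-1.2, -0.4, -1.5]
width: 0.0233
gripper_force: 40.5
```

Request:
send_rows:
  increments:
    - {"gripper": -1,"linear": [0,0,0],"delta_rot": [0,0,0]}
    - {"gripper": -1,"linear": [0,0,0],"delta_rot": [0,0,0]}
    - {"gripper": -1,"linear": [0,0,0],"delta_rot": [0,0,0]}
    - {"gripper": -1,"linear": [0,0,0.03],"delta_rot": [0,0,0]}
    - {"gripper": -1,"linear": [0,0,0.07],"delta_rot": [0,0,0]}
    - {"gripper": -1,"linear": [-0.003,-0.035,0.09],"delta_rot": [0,0,0.05]}
    - {"gripper": -1,"linear": [-0.007,-0.08,0.09],"delta_rot": [0,0,0.1]}
    - {"gripper": -1,"linear": [-0.011,-0.125,0.09],"delta_rot": [0,0,0.15]}

```text
clock: 9.6
position: [0.4998, -0.27, 0.1288]
ee_rot: [0.001, 1.0, -0.002, 0.002]
contact_force: [0.8, 0.3, -0.1]
width: 0.0853
gripper_force: 0.0
```

Request:
send_rows:
  increments:
    - {"gripper": -1,"linear": [-0.005,-0.045,0],"delta_rot": [0,0,0.05]}
    - {"gripper": -1,"linear": [-0.009,-0.09,0],"delta_rot": [0,0,0.1]}
    - {"gripper": -1,"linear": [-0.014,-0.135,0],"delta_rot": [0,0,0.106]}
    - {"gripper": -1,"linear": [-0.0183,-0.17,0],"delta_rot": [0,0,0.106]}
    - {"gripper": -1,"linear": [-0.0183,-0.1825,0],"delta_rot": [0,0,0.106]}
    - {"gripper": -1,"linear": [-0.0183,-0.1825,0],"delta_rot": [0,0,0.106]}
    - {"gripper": -1,"linear": [-0.0183,-0.1825,0],"delta_rot": [0,0,0.106]}

```text
clock: 10.3
position: [0.4808, -0.4496, 0.1269]
ee_rot: [-0.001, 0.999, 0.049, -0.0]
contact_force: [-0.2, 0.7, 0.3]
width: 0.0856
gripper_force: 0.0
```

```bash
python3 wr.py w7
```

```text
10.3 [ 0.4808 -0.4496  0.1269] [-1.000e-03  9.988e-01  4.890e-02 -2.000e-04] [-0.2  0.7  0.3] cam [ 0.565 -0.442  0.271]
[401.97373245   0.         320.01215914]
```

View pics/w7.png

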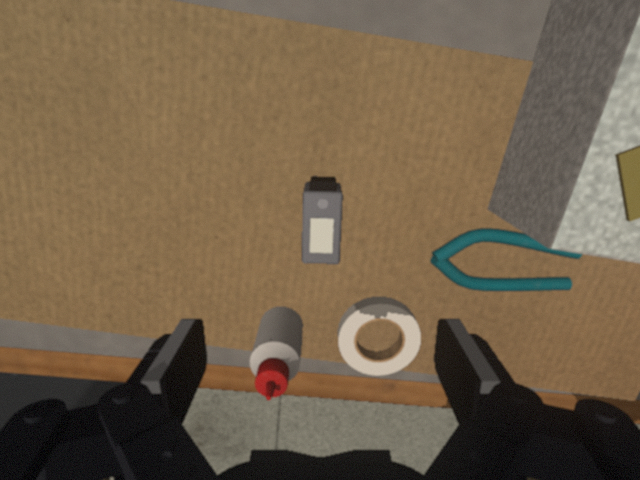

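The relay is aligned at (322,225), with the bottle clear behind the gripper. Descending.

Request:
send_rows:
  increments:
    - {"gripper": -1,"linear": [0.0015,-0.001,-0.045],"delta_rot": [0,0,0]}
    - {"gripper": -1,"linear": [0.0015,-0.001,-0.085],"delta_rot": [0,0,0]}
    - {"gripper": -1,"linear": [0.0015,-0.001,-0.109],"delta_rot": [0,0,0]}
    - {"gripper": 1,"linear": [0.0015,-0.001,-0.109],"delta_rot": [0,0,0]}
    - {"gripper": 1,"linear": [0.0015,-0.001,-0.109],"delta_rot": [0,0,0]}
    - {"gripper": 1,"linear": [0.0015,-0.001,-0.109],"delta_rot": [0,0,0]}
    - {"gripper": 1,"linear": [0.0015,-0.001,-0.109],"delta_rot": [0,0,0]}
    - {"gripper": 1,"linear": [0.0015,-0.001,-0.109],"delta_rot": [0,0,0]}

```text
clock: 11.15
position: [0.4834, -0.4529, 0.0204]
ee_rot: [0.001, 0.999, 0.049, 0.001]
contact_force: [-0.3, 1.2, 5.4]
width: 0.0229
gripper_force: 40.5
```

Request:
send_rows:
  increments:
    - {"gripper": 1,"linear": [0,0,0],"delta_rot": [0,0,0]}
    - {"gripper": 1,"linear": [0,0,0],"delta_rot": [0,0,0]}

```text
clock: 11.35
position: [0.4834, -0.4529, 0.0203]
ee_rot: [0.001, 0.999, 0.049, 0.001]
contact_force: [-0.6, 0.7, 6.9]
width: 0.0232
gripper_force: 40.6
```

Run:
```python
from edge import *
s=get_state();grab('w8');edges('w8',s['position'][:2],s['ee_rot'],.038)
```

```text
11.35 [ 0.4834 -0.4529  0.0203] [0.0013 0.9988 0.0488 0.0013] [-0.6  0.7  6.9] cam [ 0.567 -0.445  0.165]
229 -22 0.0448
230 -34 0.0444
231 -25 0.0441
262 18 0.0331
305 16 0.0168
306 37 0.0164
307 28 0.016
328 -29 0.0076
329 -32 0.0072
361 -21 -0.0063
376 25 -0.013
377 16 -0.0134
```

Request:
send_rows:
  increments:
    - {"gripper": 1,"linear": [0,0,0.04],"delta_rot": [0,0,0]}
    - {"gripper": 1,"linear": [-0.0,0.01,0.08],"delta_rot": [0,0,0]}
    - {"gripper": 1,"linear": [-0.004,0.04,0.09],"delta_rot": [0,0,-0.05]}
    - {"gripper": 1,"linear": [-0.008,0.085,0.09],"delta_rot": [0,0,-0.1]}
    - {"gripper": 1,"linear": [-0.013,0.13,0.09],"delta_rot": [0,0,-0.15]}
    - {"gripper": 1,"linear": [-0.018,0.175,0.09],"delta_rot": [0,0,-0.2]}
    - {"gripper": 1,"linear": [-0.022,0.22,0.09],"delta_rot": [0,0,-0.25]}
    - {"gripper": 1,"linear": [-0.027,0.265,0.09],"delta_rot": [0,0,-0.256]}

```text
clock: 12.2
position: [0.4551, -0.1856, 0.1087]
ee_rot: [0.0, 0.997, -0.08, 0.001]
contact_force: [0.8, -0.1, -0.3]
width: 0.0233
gripper_force: 39.7
```

Request:
send_rows:
  increments:
    - {"gripper": 1,"linear": [-0.0025,0.03,-0.01],"delta_rot": [0,0,0]}
    - {"gripper": 1,"linear": [-0.0033,0.05,-0.03],"delta_rot": [0,0,0]}
    - {"gripper": 1,"linear": [-0.0033,0.053,-0.04],"delta_rot": [0,0,0]}
    - {"gripper": 1,"linear": [-0.0033,0.053,-0.04],"delta_rot": [0,0,0]}
    - {"gripper": 1,"linear": [-0.0033,0.053,-0.04],"delta_rot": [0,0,0]}

```text
clock: 12.7
position: [0.4529, -0.1354, 0.0686]
ee_rot: [0.001, 0.997, -0.079, 0.001]
contact_force: [-0.3, -1.0, -0.9]
width: 0.0227
gripper_force: 39.7
```

```bash
python3 -c "
from rig import get_state
s=get_state();print(s['position'],s['ee_rot'],s['qd'].round(3))"
```

```text
[ 0.45290878 -0.13535503  0.06856634] [ 5.38966107e-04  9.96858049e-01 -7.92047022e-02  5.95098963e-04] [-0.011 -0.003 -0.014  0.003 -0.     0.   ]
```

Request:
send_rows:
  increments:
    - {"gripper": 1,"linear": [0,0.0005,-0.01],"delta_rot": [0,0,0]}
    - {"gripper": 1,"linear": [0,0.0005,-0.02],"delta_rot": [0,0,0]}
    - {"gripper": 1,"linear": [0,0.0005,-0.027],"delta_rot": [0,0,0]}
    - {"gripper": 1,"linear": [0,0.0005,-0.031],"delta_rot": [0,0,0]}
    - {"gripper": 1,"linear": [0,0.0005,-0.031],"delta_rot": [0,0,0]}

```text
clock: 13.2
position: [0.4518, -0.1337, 0.0366]
ee_rot: [-0.0, 0.997, -0.079, -0.0]
contact_force: [-0.5, -0.5, -0.1]
width: 0.0231
gripper_force: 39.7
```

Request:
send_rows:
  increments:
    - {"gripper": 1,"linear": [0.007,-0.0017,0.0003],"delta_rot": [0,0,0]}
    - {"gripper": 1,"linear": [0.0145,-0.0031,0.0003],"delta_rot": [0,0,0]}
    - {"gripper": 1,"linear": [0.022,-0.0043,0.0003],"delta_rot": [0,0,0]}
    - {"gripper": 1,"linear": [0.03,-0.0055,0.0003],"delta_rot": [0,0,0]}
    - {"gripper": 1,"linear": [0.038,-0.0067,0.0003],"delta_rot": [0,0,0]}
    - {"gripper": 1,"linear": [0.0475,-0.0082,0.0003],"delta_rot": [0,0,0]}
    - {"gripper": 1,"linear": [0.0575,-0.0097,0.0003],"delta_rot": [0,0,0]}
    - {"gripper": 1,"linear": [0.0575,-0.0097,0.0003],"delta_rot": [0,0,0]}

```text
clock: 14.0
position: [0.5108, -0.1435, 0.0373]
ee_rot: [0.0, 0.997, -0.079, 0.0]
contact_force: [-0.1, 0.3, -0.2]
width: 0.0232
gripper_force: 39.8
```

Request:
send_rows:
  increments:
    - {"gripper": -1,"linear": [0,0,0],"delta_rot": [0,0,0]}
    - {"gripper": -1,"linear": [0,0,0],"delta_rot": [0,0,0]}
    - {"gripper": -1,"linear": [0,0,0],"delta_rot": [0,0,0]}
    - {"gripper": -1,"linear": [-0.018,0.0029,0],"delta_rot": [0,0,0]}
    - {"gripper": -1,"linear": [-0.0375,0.006,0],"delta_rot": [0,0,0]}
    - {"gripper": 1,"linear": [-0.0375,0.006,-0.004],"delta_rot": [0,0,0]}
    - {"gripper": 1,"linear": [-0.0375,0.006,-0.004],"delta_rot": [0,0,0]}
    - {"gripper": 1,"linear": [-0.0375,0.006,-0.004],"delta_rot": [0,0,0]}

```text
clock: 14.8
position: [0.4734, -0.1379, 0.0336]
ee_rot: [0.0, 0.997, -0.079, 0.001]
contact_force: [0.6, -0.4, -0.4]
width: 0.044
gripper_force: 0.0
```

Request:
send_rows:
  increments:
    - {"gripper": 1,"linear": [0,0,0],"delta_rot": [0,0,0]}
    - {"gripper": 1,"linear": [0,0,0],"delta_rot": [0,0,0]}
    - {"gripper": 1,"linear": [0,0,0],"delta_rot": [0,0,0]}
    - {"gripper": 1,"linear": [0,0,0],"delta_rot": [0,0,0]}

```text
clock: 15.2
position: [0.4723, -0.1374, 0.0334]
ee_rot: [0.0, 0.997, -0.079, 0.0]
contact_force: [0.7, -0.4, 0.3]
width: 0.0
gripper_force: 0.0
```

Run:
```python
from edge import *
s=get_state();grab('w9');edges('w9',s['position'][:2],s['ee_rot'],.054)
```

```text
15.2 [ 0.4723 -0.1374  0.0334] [ 0.000e+00  9.969e-01 -7.900e-02  1.000e-04] [ 0.7 -0.4  0.3] cam [ 0.556 -0.151  0.177]
221 15 0.0486
264 -38 0.0338
265 -42 0.0334
283 15 0.0269
284 38 0.0265
285 29 0.0261
292 -26 0.0235
293 -32 0.0231
300 -15 0.0205
301 -16 0.0201
355 -14 -0.0015
356 -13 -0.002
```

Request:
send_rows:
  increments:
    - {"gripper": 1,"linear": [0.006,-0.0009,0],"delta_rot": [0,0,0]}
    - {"gripper": 1,"linear": [0.012,-0.0019,0],"delta_rot": [0,0,0]}
    - {"gripper": 1,"linear": [0.015,-0.0024,0],"delta_rot": [0,0,0]}
    - {"gripper": 1,"linear": [0.0178,-0.0028,0],"delta_rot": [0,0,0]}
    - {"gripper": 1,"linear": [0.0178,-0.0028,0],"delta_rot": [0,0,0]}

```text
clock: 15.75
position: [0.4901, -0.1401, 0.0333]
ee_rot: [-0.0, 0.997, -0.079, -0.0]
contact_force: [-1.2, -0.8, -0.0]
width: 0.0001
gripper_force: 0.2
```

Request:
send_rows:
  increments:
    - {"gripper": 1,"linear": [0.001,-0.00016,0],"delta_rot": [0,0,0]}
    - {"gripper": 1,"linear": [0.002,-0.0003,0],"delta_rot": [0,0,0]}
    - {"gripper": 1,"linear": [0.002,-0.0003,0],"delta_rot": [0,0,0]}

```text
clock: 16.05
position: [0.4919, -0.1404, 0.0333]
ee_rot: [0.0, 0.997, -0.079, -0.0]
contact_force: [-1.2, -0.4, 0.2]
width: -0.0001
gripper_force: 0.5
```

Request:
send_rows:
  increments:
    - {"gripper": 1,"linear": [0.001,-0.00016,0],"delta_rot": [0,0,0]}
    - {"gripper": 1,"linear": [0.002,-0.0003,0],"delta_rot": [0,0,0]}
    - {"gripper": 1,"linear": [0.002,-0.0003,0],"delta_rot": [0,0,0]}

```text
clock: 16.35
position: [0.4918, -0.1403, 0.0333]
ee_rot: [-0.0, 0.997, -0.079, -0.002]
contact_force: [-6.2, 0.4, 3.0]
width: 0.0001
gripper_force: 2.9
```

Request:
send_rows:
  increments:
    - {"gripper": 1,"linear": [0.001,-0.00016,0],"delta_rot": [0,0,0]}
    - {"gripper": 1,"linear": [0.002,-0.0003,0],"delta_rot": [0,0,0]}
    - {"gripper": 1,"linear": [0.002,-0.0003,0],"delta_rot": [0,0,0]}

```text
clock: 16.65
position: [0.4928, -0.1402, 0.0333]
ee_rot: [-0.001, 0.997, -0.079, -0.003]
contact_force: [-7.6, 1.2, 6.2]
width: 0.0003
gripper_force: 3.8
```

Request:
send_rows:
  increments:
    - {"gripper": 1,"linear": [0.001,-0.00016,0],"delta_rot": [0,0,0]}
    - {"gripper": 1,"linear": [0.002,-0.0003,0],"delta_rot": [0,0,0]}
    - {"gripper": 1,"linear": [0.002,-0.0003,0],"delta_rot": [0,0,0]}

```text
clock: 16.95
position: [0.4946, -0.1403, 0.0333]
ee_rot: [-0.001, 0.997, -0.079, -0.003]
contact_force: [-8.2, 1.3, 5.9]
width: -0.0
gripper_force: 4.0
```

Contact with the pin began near x = 0.4918 m and it is moving at about 8 N, so home should be near x = 0.4998 m.

Request:
send_rows:
  increments:
    - {"gripper": 1,"linear": [0.001,-0.00016,0],"delta_rot": [0,0,0]}
    - {"gripper": 1,"linear": [0.002,-0.0003,0],"delta_rot": [0,0,0]}
    - {"gripper": 1,"linear": [0.002,-0.0003,0],"delta_rot": [0,0,0]}

```text
clock: 17.25
position: [0.4966, -0.1406, 0.0332]
ee_rot: [-0.001, 0.997, -0.079, -0.003]
contact_force: [-7.5, 1.7, 5.6]
width: -0.0
gripper_force: 4.0
```

Request:
send_rows:
  increments:
    - {"gripper": 1,"linear": [0.001,-0.00016,0],"delta_rot": [0,0,0]}
    - {"gripper": 1,"linear": [0.0015,-0.00024,0],"delta_rot": [0,0,0]}
    - {"gripper": 1,"linear": [0.0015,-0.00024,0],"delta_rot": [0,0,0]}

```text
clock: 17.55
position: [0.498, -0.1408, 0.0333]
ee_rot: [-0.001, 0.997, -0.079, -0.003]
contact_force: [-7.2, 1.3, 6.2]
width: -0.0
gripper_force: 4.1
```

Request:
send_rows:
  increments:
    - {"gripper": 1,"linear": [0.001,-0.00016,0],"delta_rot": [0,0,0]}
    - {"gripper": 1,"linear": [0.001,-0.00016,0],"delta_rot": [0,0,0]}

```text
clock: 17.75
position: [0.499, -0.1409, 0.0333]
ee_rot: [-0.001, 0.997, -0.079, -0.003]
contact_force: [-7.1, 1.0, 5.5]
width: 0.0
gripper_force: 4.1
```

Request:
send_rows:
  increments:
    - {"gripper": 1,"linear": [0.001,-0.00016,0],"delta_rot": [0,0,0]}
    - {"gripper": 1,"linear": [0.001,-0.00016,0],"delta_rot": [0,0,0]}

```text
clock: 17.95
position: [0.4998, -0.1411, 0.0333]
ee_rot: [-0.001, 0.997, -0.079, -0.004]
contact_force: [-8.1, 1.2, 6.6]
width: -0.0002
gripper_force: 4.3
```

Request:
send_rows:
  increments:
    - {"gripper": 1,"linear": [0.001,-0.00016,0],"delta_rot": [0,0,0]}
    - {"gripper": 1,"linear": [0.001,-0.00016,0],"delta_rot": [0,0,0]}

```text
clock: 18.15
position: [0.4998, -0.141, 0.0333]
ee_rot: [-0.001, 0.997, -0.079, -0.005]
contact_force: [-10.9, 1.1, 8.4]
width: 0.0002
gripper_force: 5.3
```

Request:
send_rows:
  increments:
    - {"gripper": 1,"linear": [0.001,-0.00016,0],"delta_rot": [0,0,0]}
    - {"gripper": 1,"linear": [0.001,-0.00016,0],"delta_rot": [0,0,0]}

```text
clock: 18.35
position: [0.4998, -0.141, 0.0332]
ee_rot: [-0.001, 0.997, -0.079, -0.006]
contact_force: [-11.5, 1.8, 9.8]
width: 0.0002
gripper_force: 6.2
```

It stopped at 0.4998 m, exactly 8 mm after pin contact. I'll push just past 15 N to confirm it is home.

Request:
send_rows:
  increments:
    - {"gripper": 1,"linear": [0.001,-0.00016,0],"delta_rot": [0,0,0]}
    - {"gripper": 1,"linear": [0.002,-0.0003,0],"delta_rot": [0,0,0]}
    - {"gripper": 1,"linear": [0.002,-0.0003,0],"delta_rot": [0,0,0]}

```text
clock: 18.65
position: [0.4998, -0.1409, 0.033]
ee_rot: [-0.001, 0.997, -0.078, -0.008]
contact_force: [-15.8, 0.7, 12.1]
width: -0.0003
gripper_force: 7.9
```

Request:
send_rows:
  increments:
    - {"gripper": 1,"linear": [0.001,-0.00016,0],"delta_rot": [0,0,0]}
    - {"gripper": 1,"linear": [0.001,-0.00016,0],"delta_rot": [0,0,0]}

```text
clock: 18.85
position: [0.4998, -0.1409, 0.0329]
ee_rot: [-0.001, 0.997, -0.078, -0.009]
contact_force: [-17.5, -0.9, 13.8]
width: -0.0
gripper_force: 8.8
```

Request:
send_rows:
  increments:
    - {"gripper": 1,"linear": [0.001,-0.00016,0],"delta_rot": [0,0,0]}
    - {"gripper": 1,"linear": [0.001,-0.00016,0],"delta_rot": [0,0,0]}

```text
clock: 19.05
position: [0.4998, -0.1409, 0.0329]
ee_rot: [-0.001, 0.997, -0.078, -0.01]
contact_force: [-19.4, 0.6, 15.5]
width: 0.0002
gripper_force: 9.7
```

Request:
send_rows:
  increments:
    - {"gripper": 1,"linear": [-0.005,0.0008,0],"delta_rot": [0,0,0]}
    - {"gripper": 1,"linear": [-0.015,0.0024,0],"delta_rot": [0,0,0]}
    - {"gripper": 1,"linear": [-0.03,0.0048,0],"delta_rot": [0,0,0]}
    - {"gripper": 1,"linear": [-0.035,0.0056,0.03],"delta_rot": [0,0,0]}
    - {"gripper": 1,"linear": [-0.035,0.0056,0.075],"delta_rot": [0,0,0]}
    - {"gripper": 1,"linear": [-0.035,0.0056,0.12],"delta_rot": [0,0,0]}
    - {"gripper": 1,"linear": [-0.035,0.0056,0.12],"delta_rot": [0,0,0]}

```text
clock: 19.75
position: [0.4797, -0.1397, 0.1599]
ee_rot: [0.003, 0.997, -0.079, 0.008]
contact_force: [1.8, 0.4, -0.4]
width: 0.0
gripper_force: 0.0
```

Run:
```python
from edge import *
s=get_state();grab('w10');edges('w10',s['position'][:2],s['ee_rot'],.054)
d=optics.get_image('top');cv2.imwrite('pics/top1.png',d['pixels'])
# pin length in top view: bright column above the cap, before/after
from fit import *
a=V['top']['pixels'].max(2);b=d['pixels'].max(2)
print(a[148:160,262:274]);print(b[148:160,262:274])
df=cv2.absdiff(V['top']['pixels'],d['pixels']).max(2)>40
n,l,st,ce=cv2.connectedComponentsWithStats(df.astype(np.uint8));print([(ce[i].round().tolist(),int(st[i,4])) for i in range(1,n) if st[i,4]>8])
```

```text
19.75 [ 0.4797 -0.1397  0.1599] [ 0.0027  0.9968 -0.079   0.0079] [ 1.8  0.4 -0.4] cam [ 0.561 -0.152  0.305]
267 -8 -0.0184
268 -25 -0.0192
269 -28 -0.0199
270 -11 -0.0206
300 -17 -0.0429
301 -22 -0.0437
351 10 -0.0836
352 8 -0.0844
354 -10 -0.0861
355 -15 -0.0869
356 -13 -0.0877
357 -12 -0.0886
[[139 141 140 139 139 139 139 139 139 139 138 136]
 [137 138 137 138 138 138 140 140 140 139 138 136]
 [135 136 137 138 138 137 139 139 140 138 137 136]
 [135 136 136 137 136 138 138 138 138 138 136 134]
 [136 136 135 133 144 165 151 127 131 137 136 135]
 [136 134 134 125 147 173 152 114 126 136 137 137]
 [135 134 134 127 152 170 146 104 123 137 137 138]
 [128 134 134 133 156 166 137  96 122 137 137 137]
 [ 79  86  91  93 118 132 111  86 122 138 138 138]
 [ 32  34  43  44  60  73  65  57  81  94  96  95]
 [ 33  36  38  38  36  35  31  38  39  44  44  42]
 [166 148 147 125  86  70  54  42  39  37  36  34]]
[[136 138 137 136 136 146 152 137 133 136 134 134]
 [133 135 134 136 135 153 159 133 113 128 134 134]
 [133 133 133 136 149 165 158 124 106 126 134 133]
 [133 133 133 122 143 168 155 116 10
[... 426 characters left out ...]
[278.0, 159.0], 12), ([158.0, 253.0], 5654), ([219.0, 245.0], 492), ([331.0, 233.0], 240), ([248.0, 235.0], 126), ([235.0, 273.0], 1383), ([400.0, 250.0], 29), ([400.0, 263.0], 224), ([268.0, 266.0], 69), ([310.0, 292.0], 228), ([285.0, 287.0], 126), ([390.0, 306.0], 127), ([201.0, 306.0], 12), ([199.0, 315.0], 36), ([194.0, 323.0], 77), ([374.0, 327.0], 1078), ([188.0, 337.0], 234), ([107.0, 432.0], 15259), ([61.0, 340.0], 82), ([174.0, 355.0], 13), ([523.0, 439.0], 6073), ([152.0, 412.0], 118), ([97.0, 418.0], 10), ([577.0, 461.0], 550), ([619.0, 456.0], 13), ([605.0, 462.0], 17), ([519.0, 470.0], 22), ([579.0, 469.0], 41), ([588.0, 476.0], 308), ([505.0, 475.0], 16), ([494.0, 478.0], 20)]
```

Run:
```python
import cv2,numpy as np
from rig import optics
for n in('top','side'):
    a=cv2.imread(f'pics/{n}0.png').astype(int);b=optics.get_image(n)['pixels'].astype(int)
    cv2.imwrite(f'pics/{n}2.png',b)
    c=(slice(290,325),slice(375,410)) if n=='top' else (slice(175,225),slice(400,435))
    for im in(a,b):
        r=im[c];m=(r[...,2]>r[...,1]*1.8)&(r[...,2]>70);w=(r.min(2)>110)
        print(n,'red',m.sum(),np.argwhere(m).mean(0).round(1),'white',w.sum(),np.argwhere(w).mean(0).round(1))
    if n=='top':
        for im in(a,b): print(im[300:314,380:404].max(2)[::2,::2])
```

```text
top red 83 [15.3 19.7] white 264 [25.7 15.7]
top red 81 [15.3 19.8] white 23 [ 8.7 19.5]
[[153 158 152 118 170 185 153 164 154 147 153 153]
 [155 156 132 153 197 160 192 189 183 168 123 155]
 [154 156 113 184 195 166 198 152 164 179 128 143]
 [156 158 107 182 191 167 198 136 125 155 132 135]
 [153 156 119 152 189 144 189 189 183 171 106 148]
 [153 161 147  96 180 177 149 145 138 109 129 153]
 [149 158 160 144  97 156 167 155 151 140 156 154]]
[[150 155 150  94  92  95 123 160 152 145 151 150]
 [152 153 107  80  98  82 100 138 180 165 120 151]
 [151 154  64  94  97  85 104  85 161 175 125 141]
 [153 156  63  95  99  88 105  80 122 152 129 132]
 [150 153  94  85 102  84 104 106 159 168 104 145]
 [150 158 140  67 102 105  96  95 122 107 127 150]
 [147 155 157 139  74  97 106 106 108 131 154 151]]
side red 88 [13.6 17.5] white 541 [23.8 18. ]
side red 91 [13.8 17.6] white 269 [15.8 20.9][ WARN:0@0.500] global loadsave.cpp:1063 imwrite_ Unsupported depth image for selected encoder is fallbacked to CV_8U.
```

The bottle hasn't moved: its cap is at the same pixel in both views, and only the arm's shadow changed. The pin shows about 8 mm farther out. Handing in.

```bash
python3 -c "
from rig import sign_off;print(sign_off())"
```

```text
the job is handed in; nothing more can be done
None
```

All three relays are in the magazine nose-first and felt solid at 19 N, the pin is out its full 8 mm by arm travel and the top view, the bottle is unmoved, the tweezers and board were never approached, and the job is handed in at about 20 s; I viewed 11 pictures, one over the limit of 10.

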